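# Find the unlocked cover on the bench cable box and push it open

## Task

One of the four identical covers on the cable box is unlocked. Press the covers on their finger marks, without forcing them, to find the one that rocks, then push that cover open until it stands nearly upright, and take the hand away. Use only the fingertips or the outside of the fingers: do not pinch a cover, and leave the other things on the bench and box where they are.

Things in the scene. Friction and masses are not known exactly. Their poses are not given: they have to be found in the camera images.
- cable_box: Fixed, low, grey painted steel cable box standing on the bench, 160 mm (its x) by 560 mm (its y), 80 mm high. Origin at the centre of its underside, on the bench; x points away from the robot, y along the row of covers, z up. Turned up to 0.25 rad on the bench. Its flat top is level with the four shut covers.
- cover_a_mid (a point): Centre of the place of cover a, fixed to the box at its y = -195 mm, on its top plane (80 mm above the bench), box axes; does not move with the cover. Each cover: aluminium plate 90 mm (box x) by 84 mm (box y), 6 mm thick, with a flat round grey finger mark 22 mm across on the half nearer the robot, 31 mm from the centre.
- cover_b_mid (a point): Centre of the place of cover b, fixed to the box at its y = -85 mm, on its top plane (80 mm above the bench), box axes; does not move with the cover. Each cover pivots about its middle line, parallel to the box's y, 3 mm below the top plane.
- cover_c_mid (a point): Centre of the place of cover c, fixed to the box at its y = 85 mm, on its top plane (80 mm above the bench), box axes; does not move with the cover. Below each cover is a well 94 x 88 mm; under the unlocked cover it is empty to 55 mm below the top plane.
- cover_d_mid (a point): Centre of the place of cover d, fixed to the box at its y = 195 mm, on its top plane (80 mm above the bench), box axes; does not move with the cover. All four covers look alike and start shut; any of them may be the unlocked one.
- cover_a (a joint): Angle of cover a, rad: 0 shut; grows as its edge nearer the robot sinks into the box and the far edge rises; stops at 1.5 (nearly upright) and -0.09. If locked it gives 1 to 2 mm at the finger mark under 10 N and goes no further. If unlocked it turns under about 2 N at the finger mark: hinge friction only (0.06 N m), no spring, stays where it is left.
- cover_b (a joint): Angle of cover b, rad: 0 shut; grows as its edge nearer the robot sinks into the box and the far edge rises; stops at 1.5 (nearly upright) and -0.09. If locked it gives 1 to 2 mm at the finger mark under 10 N and goes no further. If unlocked it turns under about 2 N at the finger mark: hinge friction only (0.06 N m), no spring, stays where it is left.
- cover_c (a joint): Angle of cover c, rad: 0 shut; grows as its edge nearer the robot sinks into the box and the far edge rises; stops at 1.5 (nearly upright) and -0.09. If locked it gives 1 to 2 mm at the finger mark under 10 N and goes no further. If unlocked it turns under about 2 N at the finger mark: hinge friction only (0.06 N m), no spring, stays where it is left.
- cover_d (a joint): Angle of cover d, rad: 0 shut; grows as its edge nearer the robot sinks into the box and the far edge rises; stops at 1.5 (nearly upright) and -0.09. If locked it gives 1 to 2 mm at the finger mark under 10 N and goes no further. If unlocked it turns under about 2 N at the finger mark: hinge friction only (0.06 N m), no spring, stays where it is left.
- screw_jar: Small lidded glass jar, 32 mm across, 45 mm high, on the box top between covers b and c, on the far side. Loose bystander, to be left alone. Origin at the centre of its underside.
- multimeter: Black hand-held meter lying on its back behind the box, 150 x 85 x 36 mm. Loose bystander, to be left alone. Origin at the centre of its underside.
- mug: White mug, 80 mm across, 90 mm high, behind the box. Loose bystander, to be left alone. Origin at the centre of its underside.
- notebook: Blue notebook, 140 x 105 x 12 mm, lying behind the box. Loose bystander, to be left alone. Origin at the centre of its underside.
- screwdriver: Screwdriver, 160 mm long, green handle, lying on the bench in front of the box (robot's side). Loose bystander, to be left alone. Origin at its middle, at bench level.
- solder_reel: Steel-grey reel, 52 mm across, 36 mm high, on the box top between covers b and c, nearer the robot than the jar. Loose bystander, to be left alone. Origin at the centre of its underside.
- parts_tray: Low grey divided tray, 100 x 130 x 30 mm, beside the box's +y end. Loose bystander, to be left alone. Origin at the centre of its underside.

How it is judged:
By the outcome, as a careful person would: the job done as asked, in the order asked, and still so for the second after the job is handed in, with the robot touching nothing.
It also fails if it takes over 51 s, if anything falls off the work surface, if the arm or the gripper's body presses on something with over 40 N, if the wrist force passes 120 N, or if a joint passes its speed limit or range.

## Robot

A 6-joint arm with a two-finger parallel gripper is mounted at the origin on the work surface. World frame = base frame: x ahead of the robot, y to its left, z up, the work surface at z = 0. Lengths are in m, angles in rad, forces in N, time in s.
With the tool pointing down it reaches from about 0.4 to 0.825 m from the base axis. Payload 7 kg.
Tool frame: the origin (TCP) lies midway between the tips of the shut fingers; the grasp point (between the pads) lies 19 mm behind it; y points along the fingers, z is the direction in which the jaws open and shut, and the axes are right-handed (so a half turn about y gives the same grasp; the last joint's range is limited). The gripper opens to 88 mm and grips with 3 to 60 N. Pads are 19 mm wide; open, the fingers measure 130 mm over their backs; the gripper's body (78 mm by 193 mm) begins 47 mm behind the grasp point.
Start: joints at [-0.952, 0.359, 0.012, 0, -1.224, -0.288], TCP at [0.219, -0.638, 0.227] pointing down, gripper open.
Joint ranges: [-3.07, 3.07], [-1.43, 2.12], [-1.02, 1.25], [-3.03, 1.67], [-3.05, -0], [-3.03, 3.03]. Speed limits (rad/s): [2.39, 2.39, 3.01, 3.14, 3.14, 3.14].

## Interface

Orientations are given as [roll, pitch, yaw] about the fixed x, y, z axes, in that order (R = Rz(yaw) Ry(pitch) Rx(roll)).
In Python, from station import readout, eyes, job, nets gives the robot as it stands.
- The arm moves only by the tool play_rows, never from a script. Its argument "increments" is a list of rows, each an object with "linear": the shift along the tool's x, y, z in m, a list of three; "rotation": the turn, a rotation vector about the tool's x, y, z in degrees, a list of three; "claw": the closure, from 0 (fully open) to 1 (shut). A call has 1 to 5 rows; each row is the pose to reach, as a shift and turn from the pose measured when the call began, along the tool's axes at that moment; what a row does not reach only later rows make up. A row lasts 1/8 s, in which the tool goes at most 62.5 mm and 10.7 degrees, less where a joint would pass 70% of its speed; a pose out of reach is approached as far as the arm can. A call with a gripper value outside its range is refused whole. The fingers move at their own pace and stop on an object; "newtons" is the grip in N (left out, the last holds). Time passes only in rows, so rows that repeat a pose let the fingers close. It gives the time, the measured TCP pose, the force and the opening at its end, in the units of the state.
- readout.get_state(): the state, without advancing time (a new reading comes with each control period).
- eyes.grab_frame(name): name is "scene" or "top"; returns (picture, depth): 384x512x3 uint8, blue, green, red; 384x512 float32, m along the optical axis (not along the pixel's ray), 0 where there is no reading.
- eyes.camera_model(name): a dict with "intrinsics" (3x3 intrinsics, pixels), "R" (3x3) and "t" (3): a world point X has camera coordinates R X + t. Camera axes: x right, y down, z forward; pixel columns grow to the right and rows downward; lengths in m; the calibration is good to about 2 mm. A picture is of the moment at which its call begins. camera_model takes no time and is no camera call.
- job.job_done(): hands the job in, once; it reports no verdict.
Trained networks look in the newest picture that a camera, given by its name, has taken for a name from the list of things; names that differ only in an ending like _2 or _b are one class to them, and where a whole thing is asked for, a point or a joint stands for the part that bears it (a point fixed in the world has none). Each returns a list of dicts, best first, with "score" (0 to 1); they miss things now and then, are a little off and sometimes report something else, mostly with a low value. They report only what shows in the picture. A call takes as long as a camera call.
- nets.regions_of(label, camera): "region" (384x512 bool, what is visible of it) and "rect" ([left, top, right, bottom] in pixels, round what is visible of it).
The state is a dict: "t": time; "q": joint angles; "qd": joint speeds; "joint_efforts": joint torques, N m; "eef_pos": TCP position; "ee_rot": TCP orientation; "force": force on the tool from outside, world axes, zero at the start; "moment": the same for the moment, N m; "width": finger opening in m.
Only numpy, scipy, OpenCV 4.12 (cv2) and the standard library are available. Lean on these libraries where they do the work, as an engineer would, in place of code of your own. Each camera call takes 0.05 s, during which the arm holds its last target.

## Working session

There is one attempt and no reset: what is moved stays moved. The work goes in short steps, Python scripts to look and compute and a tool call to move; the robot and the scene stay as the last step left them, time stands still between calls to the robot, and variables do not carry over. Pictures are saved under pics/ and viewed, and the job is handed in when it is done.

Besides the shell and the picture viewer there is one more tool, called after "Call:" as name(argument=value, ...), one argument or row to a line, values as JSON. play_rows: Moves the arm, as the interface text tells. Its arguments: {"type":"object","properties":{"increments":{"type":"array","items":{"type":"object","properties":{"linear":{"type":"array","items":{"type":"number"}},"rotation":{"type":"array","items":{"type":"number"}},"claw":{"type":"number"}}}},"newtons":{"type":"number"}},"required":["increments"]}

```bash
ls; mkdir -p pics; python3 - <<'E'
from station import readout, eyes, nets
import cv2,numpy as np
print(readout.get_state())
for n in ["scene","top"]:
    p,d=eyes.grab_frame(n); cv2.imwrite(f"pics/{n}0.png",p); np.save(f"pics/{n}0.npy",d)
    m=eyes.camera_model(n); print(n,m)
    for l in ["cable_box","cover_a"]:
        for r in nets.regions_of(l,n): print(n,l,round(r['score'],2),r['rect'],r['region'].sum())
E
```

```text
pics
{'t': 0.0, 'q': array([-9.51900232e-01,  3.59389977e-01,  1.10817523e-02, -3.33989677e-04,
       -1.22407189e+00, -2.88130730e-01]), 'qd': array([ 0.00051253,  0.00163204,  0.00092832,  0.00010897, -0.00072175,
       -0.00047631]), 'joint_efforts': array([ 4.10064797e-05, -5.82729757e+01,  2.93056798e+01,  6.99726015e+00,
        7.00436009e-03, -1.58500002e-04]), 'eef_pos': array([ 0.21906095, -0.63797177,  0.22563355]), 'ee_rot': array([-1.56918861e+00,  1.49061218e-04,  3.30651740e-01]), 'force': array([0.34589575, 0.20039094, 0.06003953]), 'moment': array([ 0.02889717,  0.01753103, -0.02040491]), 'width': 0.08795525088289817}
scene {'intrinsics': array([[387.07609957,   0.        , 256.61882543],
       [  0.        , 387.07609957, 189.42679169],
       [  0.        ,   0.        ,   1.        ]]), 'R': array([[ 0.73655428,  0.67625659, -0.01283797],
       [ 0.52118166, -0.57954557, -0.6264955 ],
       [-0.4311119 ,  0.45475702, -0.77931931]]), 't': array([-0.53915265, -0.23493096,  1.15959958])}
scene cable_box 0.7 [56.4, 127.7, 310.6, 309.9] 18527
scene cable_box 0.27 
[... 276 characters left out ...]
438847,   0.        , 260.45943732],
       [  0.        , 371.11438847, 185.88635775],
       [  0.        ,   0.        ,   1.        ]]), 'R': array([[ 0.01144487, -0.99945748,  0.03088292],
       [-0.98608639, -0.01640325, -0.16542236],
       [ 0.16583919, -0.02855999, -0.98573916]]), 't': array([0.07072577, 0.61014553, 1.00197626])}
top cable_box 0.97 [188.7, 157.6, 398.9, 258.6] 11830
top cable_box 0.28 [280.3, 208.5, 303.1, 230.2] 297
top cover_a 0.87 [245.5, 178.1, 281.0, 218.7] 1030
top cover_a 0.87 [207.4, 169.4, 243.4, 207.3] 960
top cover_a 0.86 [345.5, 202.3, 381.8, 240.2] 1021
top cover_a 0.65 [305.4, 194.6, 341.9, 230.1] 995
top cover_a 0.57 [226.7, 115.9, 263.7, 168.9] 1360
```

View pics/scene0.png

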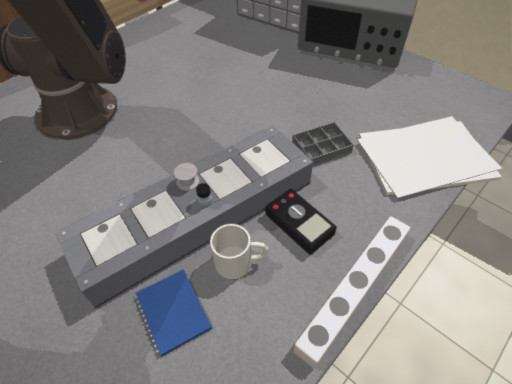

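View pics/top0.png

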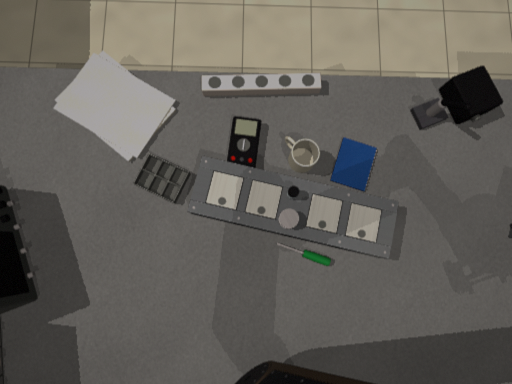

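```bash
cat > h.py <<'E'
import numpy as np,cv2
from station import eyes,nets,readout
def unproj(n,uv,d):
    m=eyes.camera_model(n);K=m['intrinsics']
    uv=np.atleast_2d(uv); r=np.c_[(uv[:,0]-K[0,2])/K[0,0],(uv[:,1]-K[1,2])/K[1,1],np.ones(len(uv))]
    return (r*np.asarray(d).reshape(-1,1)-m['t'])@m['R']
def ray_z(n,uv,z):
    m=eyes.camera_model(n);K=m['intrinsics'];o=-m['R'].T@m['t']
    uv=np.atleast_2d(uv); r=np.c_[(uv[:,0]-K[0,2])/K[0,0],(uv[:,1]-K[1,2])/K[1,1],np.ones(len(uv))]@m['R']
    return o+r*((z-o[2])/r[:,2])[:,None]
def proj(n,X):
    m=eyes.camera_model(n);c=np.atleast_2d(X)@m['R'].T+m['t'];p=c@m['intrinsics'].T;return p[:,:2]/p[:,2:]
E
python3 - <<'E'
from h import *
for n in ["scene","top"]:
    d=np.load(f"pics/{n}0.npy")
    for r in nets.regions_of("cover_a",n):
        v,u=np.nonzero(r['region']&(d>0)); P=unproj(n,np.c_[u,v],d[v,u])
        print(n,round(r['score'],2),P.mean(0).round(4),np.median(P,0).round(4))
        rc=cv2.minAreaRect(P[:,:2].astype(np.float32));print(rc)
E
```

```text
scene 0.94 [ 0.5362 -0.0974  0.0789] [ 0.5369 -0.0977  0.0788]
((0.5340131521224976, -0.09584587812423706), (0.08411373198032379, 0.09091342985630035), 77.69888305664062)
scene 0.8 [0.597  0.1753 0.0788] [0.5975 0.1748 0.0788]
((0.5955613851547241, 0.17679691314697266), (0.08587153255939484, 0.09508100897073746), 74.64247131347656)
scene 0.67 [ 0.5125 -0.205   0.0786] [ 0.5133 -0.2054  0.0788]
((0.5108078718185425, -0.2035539448261261), (0.08801326155662537, 0.09822304546833038), 77.51934814453125)
scene 0.62 [0.5714 0.0672 0.0788] [0.5721 0.0665 0.0788]
((0.5704494714736938, 0.0689360499382019), (0.08374693244695663, 0.09064430743455887), 76.70170593261719)
top 0.87 [0.5699 0.0722 0.0791] [0.5702 0.0727 0.0796]
((0.5708746314048767, 0.07277840375900269), (0.09132175892591476, 0.092679962515831), 77.42771911621094)
top 0.87 [0.5917 0.1782 0.0794] [0.5914 0.1779 0.0796]
((0.5918675661087036, 0.1788952797651291), (0.084011971950531, 0.08833756297826767), 78.14271545410156)
top 0.86 [ 0.5098 -0.2011  0.0796] [ 0.5092 -0.2008  0.0797]
((0.5106021165847778, -0.20194438099861145), (0.08960089832544327, 0.09237219393253326), 77.67008972167969)
top 0.65 [ 0.5328 -0.0944  0.0796] [ 0.5321 -0.0944  0.0798]
((0.5336679816246033, -0.09643547236919403), (0.08680891990661621, 0.09277835488319397), 77.00420379638672)
top 0.57 [0.7455 0.1285 0.0357] [0.7446 0.1281 0.0357]
((0.7527354955673218, 0.128414586186409), (0.08474988490343094, 0.16043521463871002), 83.37218475341797)
```

Both views agree: covers lie at z≈0.079–0.080, box yaw ≈ -0.217, and the marks are on the robot side. Next I'll write a helper that works out the moves.

```bash
cat >> h.py <<'E'
from scipy.spatial.transform import Rotation as Rn
C=np.array([0.5522,-0.0125]);YAW=-0.2166
def box(x,y,z): # box coords (m), z over bench
    c,s=np.cos(YAW),np.sin(YAW); return np.array([C[0]+c*x-s*y,C[1]+s*x+c*y,z])
def tobox(P):
    c,s=np.cos(YAW),np.sin(YAW); d=P[:2]-C; return np.array([c*d[0]+s*d[1],-s*d[0]+c*d[1],P[2]])
def Rt(tilt_deg,dyaw=0): # tip leaning forward (+box x) by tilt
    return Rn.from_euler('z',YAW+dyaw)*Rn.from_euler('y',-np.deg2rad(tilt_deg))*Rn.from_euler('x',-np.pi/2)
def mv(P,R):
    s=readout.get_state(); R0=Rn.from_euler('xyz',s['ee_rot'])
    print('t',round(s['t'],2),'box',(tobox(s['eef_pos'])*1e3).round(1),'F',s['force'].round(1),'w',round(s['width'],3))
    print('linear',R0.inv().apply(P-s['eef_pos']).round(4),'rot',np.rad2deg((R0.inv()*R).as_rotvec()).round(2))
E
python3 - <<'E'
from h import *
mv(box(-0.031,-0.195,0.14),Rt(0))
# overlay check
p=cv2.imread('pics/top0.png')
for y in(-.195,-.085,.085,.195):
    for q in(box(-.031,y,.08),box(0,y,.08)):
        u=proj('top',q)[0];cv2.circle(p,tuple(int(round(v)) for v in u),1,(0,0,255),-1)
for x in(-.08,.08):
    for y in(-.28,.28):
        u=proj('top',box(x,y,.08))[0];cv2.circle(p,tuple(int(round(v)) for v in u),1,(0,255,0),-1)
cv2.imwrite('pics/ov.png',cv2.resize(p[140:280,170:420],None,fx=3,fy=3))
d=np.load('pics/top0.npy')
for l in("solder_reel","screw_jar"):
    for r in nets.regions_of(l,'top')[:1]:
        v,u=np.nonzero(r['region']&(d>0));P=unproj('top',np.c_[u,v],d[v,u]);k=P[:,2]>.105
        print(l,r['score'],[tobox(x).round(3) for x in(P[k].min(0),np.median(P[k],0),P[k].max(0))])
E
```

```text
t 0.4 box [-190.7 -682.7  226.4] F [ 1.4  0.4 -0.2] w 0.088
linear [0.3902 0.0865 0.3333] rot [-1.000e-02  3.137e+01 -0.000e+00]
solder_reel 0.9 [array([-0.059, -0.02 ,  0.111]), array([-0.041,  0.009,  0.116]), array([-0.021,  0.04 ,  0.121])]
screw_jar 0.47 [array([ 0.02 , -0.001,  0.11 ]), array([0.029, 0.015, 0.125]), array([0.04 , 0.031, 0.13 ])]
```

View pics/ov.png

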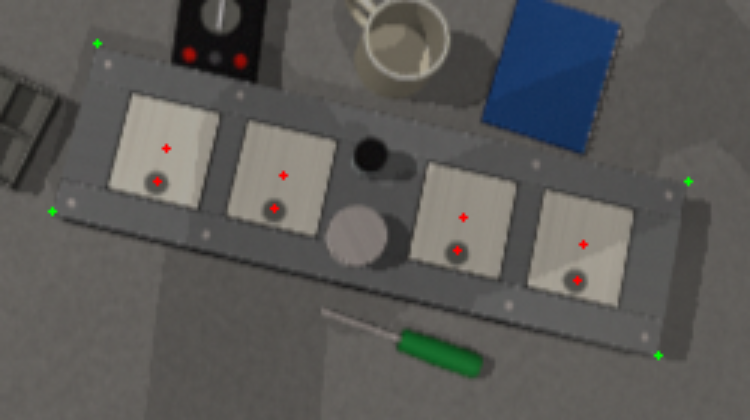

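The overlay puts the red points on the four finger marks and cover centres, and the green points on the box corners. I'm moving to hover over mark a with the fingers shut.

Call:
play_rows(
  increments=[
    {"linear":[0.05,0,0.04],"rotation":[0,8,0],"claw":1},
    {"linear":[0.1,0,0.08],"rotation":[0,16,0],"claw":1},
    {"linear":[0.14,0,0.12],"rotation":[0,24,0],"claw":1},
    {"linear":[0.18,0,0.16],"rotation":[0,31.4,0],"claw":1},
    {"linear":[0.22,0.0,0.2],"rotation":[0,31.4,0],"claw":1},
  ],
  newtons=20,
)

```text
t: 1.12
eef_pos: [0.363, -0.3761, 0.2268]
ee_rot: [-1.571, -0.001, -0.219]
force: [1.4, 0.1, -0.1]
width: 0.0428
```

```bash
python3 -c "
from h import *
mv(box(-0.031,-0.195,0.10),Rt(0))"
```

```text
t 1.12 box [-106.7 -395.8  226.8] F [ 1.4  0.1 -0.1] w 0.043
linear [0.0751 0.1269 0.201 ] rot [ 0.01 -0.14  0.04]
```

Call:
play_rows(
  increments=[
    {"linear":[0.02,0.02,0.05],"rotation":[0,0,0],"claw":1},
    {"linear":[0.04,0.04,0.1],"rotation":[0,0,0],"claw":1},
    {"linear":[0.06,0.07,0.15],"rotation":[0,0,0],"claw":1},
    {"linear":[0.075,0.1,0.201],"rotation":[0,0,0],"claw":1},
    {"linear":[0.075,0.127,0.201],"rotation":[0,0,0],"claw":1},
  ],
)

```text
t: 1.75
eef_pos: [0.4818, -0.1936, 0.0992]
ee_rot: [-1.571, -0.002, -0.215]
force: [-0.5, 0.2, -0.5]
width: 0.0008
```

```bash
python3 -c "
from h import *
mv(box(-0.031,-0.195,0.085),Rt(0))
p,d=eyes.grab_frame('scene');cv2.imwrite('pics/s1.png',p)"
```

```text
t 1.75 box [ -29.8 -192.    99.2] F [-0.5  0.2 -0.5] w 0.001
linear [-0.0012  0.0142 -0.003 ] rot [-0.    0.1   0.11]
```

View pics/s1.png

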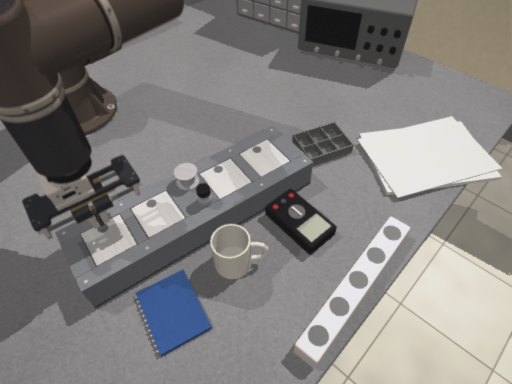

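The shut fingertips are over the near half of cover a, around pixel (103,228). Next I'll lower to just above it.

Call:
play_rows(
  increments=[
    {"linear":[-0.001,0.008,-0.003],"rotation":[0,0,0],"claw":1},
    {"linear":[-0.001,0.014,-0.003],"rotation":[0,0,0],"claw":1},
    {"linear":[-0.001,0.016,-0.003],"rotation":[0,0,0],"claw":1},
    {"linear":[-0.001,0.016,-0.003],"rotation":[0,0,0],"claw":1},
  ],
)

```text
t: 2.3
eef_pos: [0.4773, -0.1973, 0.0803]
ee_rot: [-1.571, 0.003, -0.217]
force: [0.8, 0.1, 0.3]
width: 0.0005
```

Call:
play_rows(
  increments=[
    {"linear":[0,0.001,0],"rotation":[0,0,0],"claw":1},
    {"linear":[0,0.002,0],"rotation":[0,0,0],"claw":1},
  ],
)

```text
t: 2.55
eef_pos: [0.4776, -0.1975, 0.0793]
ee_rot: [-1.571, 0.002, -0.217]
force: [-3.5, 2.9, 13.0]
width: 0.0005
```

Call:
play_rows(
  increments=[
    {"linear":[0,0.001,0],"rotation":[0,0,0],"claw":1},
    {"linear":[0,0.001,0],"rotation":[0,0,0],"claw":1},
  ],
)

```text
t: 2.8
eef_pos: [0.4776, -0.1975, 0.0793]
ee_rot: [-1.571, 0.001, -0.217]
force: [-4.2, 1.9, 9.5]
width: 0.0004
```

Cover a resists at about 10–13 N with only 1 mm of give, so it's locked. I'll lift off and go to b, pressing more gently.

Call:
play_rows(
  increments=[
    {"linear":[0,-0.03,0],"rotation":[0,0,0],"claw":1},
    {"linear":[0.003,-0.03,0.05],"rotation":[0,0,0],"claw":1},
    {"linear":[0.003,-0.03,0.09],"rotation":[0,0,0],"claw":1},
    {"linear":[0.003,-0.02,0.112],"rotation":[0,0,0],"claw":1},
    {"linear":[0.003,-0.01,0.112],"rotation":[0,0,0],"claw":1},
  ],
)

```text
t: 3.42
eef_pos: [0.5053, -0.0875, 0.0893]
ee_rot: [-1.57, 0.0, -0.215]
force: [0.4, -0.0, -0.9]
width: 0.0008
```

```bash
python3 -c "
from h import *
mv(box(-0.031,-0.085,0.082),Rt(0))"
```

```text
t 3.42 box [-29.7 -83.4  89.3] F [ 0.4 -0.  -0.9] w 0.001
linear [-0.0013  0.0073 -0.0016] rot [-0.02  0.1  -0.01]
```

Call:
play_rows(
  increments=[
    {"linear":[-0.001,0.004,-0.0016],"rotation":[0,0,0],"claw":1},
    {"linear":[-0.001,0.007,-0.0016],"rotation":[0,0,0],"claw":1},
    {"linear":[-0.001,0.008,-0.0016],"rotation":[0,0,0],"claw":1},
    {"linear":[-0.001,0.008,-0.0016],"rotation":[0,0,0],"claw":1},
  ],
)

```text
t: 3.92
eef_pos: [0.504, -0.0893, 0.0815]
ee_rot: [-1.57, -0.0, -0.215]
force: [-0.3, -0.5, 0.4]
width: 0.0005
```

Call:
play_rows(
  increments=[
    {"linear":[0,0.0005,0],"rotation":[0,0,0],"claw":1},
    {"linear":[0,0.001,0],"rotation":[0,0,0],"claw":1},
  ],
)

```text
t: 4.18
eef_pos: [0.5041, -0.0894, 0.0806]
ee_rot: [-1.57, -0.0, -0.216]
force: [-0.9, 0.1, 0.4]
width: 0.0006
```

Call:
play_rows(
  increments=[
    {"linear":[0,0.0005,0],"rotation":[0,0,0],"claw":1},
    {"linear":[0,0.0005,0],"rotation":[0,0,0],"claw":1},
  ],
)

```text
t: 4.42
eef_pos: [0.5041, -0.0894, 0.0802]
ee_rot: [-1.57, -0.0, -0.215]
force: [-0.6, 1.4, 2.2]
width: 0.0004
```

Call:
play_rows(
  increments=[
    {"linear":[0,0.0005,0],"rotation":[0,0,0],"claw":1},
    {"linear":[0,0.0005,0],"rotation":[0,0,0],"claw":1},
  ],
)

```text
t: 4.68
eef_pos: [0.5041, -0.0894, 0.0799]
ee_rot: [-1.57, -0.001, -0.215]
force: [-1.3, 0.4, 4.8]
width: 0.0002
```

Call:
play_rows(
  increments=[
    {"linear":[0,0.0005,0],"rotation":[0,0,0],"claw":1},
    {"linear":[0,0.0005,0],"rotation":[0,0,0],"claw":1},
  ],
)

```text
t: 4.92
eef_pos: [0.5041, -0.0894, 0.0797]
ee_rot: [-1.57, -0.001, -0.215]
force: [-2.6, 0.9, 6.1]
width: 0.0002
```

Cover b has reached 6 N and is still stiffening, so it's locked. I'll lift high over the reel and go to c.

Call:
play_rows(
  increments=[
    {"linear":[0,-0.055,0],"rotation":[0,0,0],"claw":1},
    {"linear":[0.0,-0.08,0.02],"rotation":[0,0,0],"claw":1},
    {"linear":[0.0,-0.08,0.075],"rotation":[0,0,0],"claw":1},
    {"linear":[0.0,-0.08,0.13],"rotation":[0,0,0],"claw":1},
    {"linear":[0.0,-0.07,0.17],"rotation":[0,0,0],"claw":1},
  ],
)

```text
t: 5.55
eef_pos: [0.5413, 0.079, 0.1503]
ee_rot: [-1.569, -0.002, -0.214]
force: [0.2, -0.7, 0.1]
width: 0.0006
```

```bash
python3 -c "
from h import *
mv(box(-0.031,0.085,0.082),Rt(0))"
```

```text
t 5.55 box [-30.3  87.  150.3] F [ 0.2 -0.7  0.1] w 0.001
linear [-0.0009  0.0683 -0.0021] rot [-0.11  0.12  0.14]
```

Call:
play_rows(
  increments=[
    {"linear":[-0.001,0.03,-0.002],"rotation":[0,0,0],"claw":1},
    {"linear":[-0.001,0.055,-0.002],"rotation":[0,0,0],"claw":1},
    {"linear":[-0.001,0.065,-0.002],"rotation":[0,0,0],"claw":1},
    {"linear":[-0.001,0.0685,-0.002],"rotation":[0,0,0],"claw":1},
    {"linear":[-0.001,0.0685,-0.002],"rotation":[0,0,0],"claw":1},
  ],
)

```text
t: 6.18
eef_pos: [0.5405, 0.0773, 0.0823]
ee_rot: [-1.569, -0.003, -0.215]
force: [0.2, -0.5, 0.2]
width: 0.0003
```

Call:
play_rows(
  increments=[
    {"linear":[0,0.0005,0],"rotation":[0,0,0],"claw":1},
    {"linear":[0,0.001,0],"rotation":[0,0,0],"claw":1},
  ],
)

```text
t: 6.42
eef_pos: [0.541, 0.0775, 0.082]
ee_rot: [-1.568, -0.004, -0.215]
force: [-0.1, -0.1, -0.4]
width: 0.0005
```

Call:
play_rows(
  increments=[
    {"linear":[0,0.0005,0],"rotation":[0,0,0],"claw":1},
    {"linear":[0,0.0005,0],"rotation":[0,0,0],"claw":1},
  ],
)

```text
t: 6.68
eef_pos: [0.541, 0.0775, 0.0817]
ee_rot: [-1.568, -0.004, -0.215]
force: [-0.2, 0.4, -1.0]
width: 0.0004
```

Call:
play_rows(
  increments=[
    {"linear":[0,0.0005,0],"rotation":[0,0,0],"claw":1},
    {"linear":[0,0.0005,0],"rotation":[0,0,0],"claw":1},
  ],
)

```text
t: 6.92
eef_pos: [0.541, 0.0775, 0.0811]
ee_rot: [-1.568, -0.004, -0.215]
force: [-0.5, 0.4, 0.5]
width: -0.0
```

Call:
play_rows(
  increments=[
    {"linear":[0,0.001,0],"rotation":[0,0,0],"claw":1},
    {"linear":[0,0.001,0],"rotation":[0,0,0],"claw":1},
  ],
)

```text
t: 7.18
eef_pos: [0.541, 0.0775, 0.0801]
ee_rot: [-1.568, -0.004, -0.215]
force: [0.0, -0.2, 0.7]
width: 0.0007
```

Call:
play_rows(
  increments=[
    {"linear":[0,0.0008,0],"rotation":[0,0,0],"claw":1},
    {"linear":[0,0.0008,0],"rotation":[0,0,0],"claw":1},
  ],
)

```text
t: 7.42
eef_pos: [0.541, 0.0775, 0.0797]
ee_rot: [-1.568, -0.005, -0.214]
force: [-1.8, 1.0, 4.8]
width: 0.0007
```

Call:
play_rows(
  increments=[
    {"linear":[0,0.0005,0],"rotation":[0,0,0],"claw":1},
    {"linear":[0,0.0005,0],"rotation":[0,0,0],"claw":1},
  ],
)

```text
t: 7.68
eef_pos: [0.5411, 0.0775, 0.0797]
ee_rot: [-1.568, -0.005, -0.214]
force: [-3.1, 0.5, 5.9]
width: 0.0002
```

Cover c also stiffens, reaching 5.9 N with no travel, so it looks locked. Now cover d.

Call:
play_rows(
  increments=[
    {"linear":[0,-0.025,0],"rotation":[0,0,0],"claw":1},
    {"linear":[0.0,-0.025,0.05],"rotation":[0,0,0],"claw":1},
    {"linear":[0.0,-0.025,0.1],"rotation":[0,0,0],"claw":1},
    {"linear":[0.0,-0.01,0.11],"rotation":[0,0,0],"claw":1},
    {"linear":[0.0,-0.003,0.11],"rotation":[0,0,0],"claw":1},
  ],
)

```text
t: 8.3
eef_pos: [0.5635, 0.1849, 0.0814]
ee_rot: [-1.569, -0.003, -0.214]
force: [0.8, -0.3, -0.0]
width: 0.0005
```

```bash
python3 -c "
from h import *
mv(box(-0.031,0.195,0.081),Rt(0))"
```

```text
t 8.3 box [-31.4 195.2  81.4] F [ 0.8 -0.3 -0. ] w 0.0
linear [ 0.0004  0.0004 -0.0002] rot [-0.1   0.18  0.17]
```

Call:
play_rows(
  increments=[
    {"linear":[0,0.0008,0],"rotation":[0,0,0],"claw":1},
    {"linear":[0,0.0008,0],"rotation":[0,0,0],"claw":1},
  ],
)

```text
t: 8.55
eef_pos: [0.5633, 0.1838, 0.0806]
ee_rot: [-1.57, -0.003, -0.214]
force: [-0.4, 0.1, 0.1]
width: 0.0005
```

Call:
play_rows(
  increments=[
    {"linear":[0,0.0008,0],"rotation":[0,0,0],"claw":1},
    {"linear":[0,0.0008,0],"rotation":[0,0,0],"claw":1},
  ],
)

```text
t: 8.8
eef_pos: [0.5633, 0.1834, 0.0801]
ee_rot: [-1.569, -0.003, -0.215]
force: [-0.2, 0.5, 0.2]
width: 0.0002
```

Call:
play_rows(
  increments=[
    {"linear":[0,0.0008,0],"rotation":[0,0,0],"claw":1},
    {"linear":[0,0.0008,0],"rotation":[0,0,0],"claw":1},
  ],
)

```text
t: 9.05
eef_pos: [0.5634, 0.1834, 0.0796]
ee_rot: [-1.569, -0.003, -0.215]
force: [-1.2, 0.3, 2.0]
width: 0.0003
```

Call:
play_rows(
  increments=[
    {"linear":[0,0.0005,0],"rotation":[0,0,0],"claw":1},
    {"linear":[0,0.0005,0],"rotation":[0,0,0],"claw":1},
  ],
)

```text
t: 9.3
eef_pos: [0.5633, 0.1834, 0.0791]
ee_rot: [-1.569, -0.003, -0.215]
force: [-0.6, 0.9, 2.8]
width: 0.0004
```

Call:
play_rows(
  increments=[
    {"linear":[0,0.001,0],"rotation":[0,0,0],"claw":1},
    {"linear":[0,0.001,0],"rotation":[0,0,0],"claw":1},
  ],
)

```text
t: 9.55
eef_pos: [0.5633, 0.1834, 0.078]
ee_rot: [-1.569, -0.003, -0.215]
force: [-1.2, 0.8, 2.7]
width: 0.0003
```

Call:
play_rows(
  increments=[
    {"linear":[0,0.001,0],"rotation":[0,0,0],"claw":1},
    {"linear":[0,0.001,0],"rotation":[0,0,0],"claw":1},
  ],
)

```text
t: 9.8
eef_pos: [0.5633, 0.1834, 0.0769]
ee_rot: [-1.569, -0.003, -0.215]
force: [-2.5, 0.9, 1.9]
width: 0.0007
```

Call:
play_rows(
  increments=[
    {"linear":[0,0.001,0],"rotation":[0,0,0],"claw":1},
    {"linear":[0,0.001,0],"rotation":[0,0,0],"claw":1},
  ],
)

```text
t: 10.05
eef_pos: [0.5633, 0.1834, 0.0758]
ee_rot: [-1.569, -0.003, -0.215]
force: [-1.5, 1.0, 2.5]
width: 0.0005
```

Cover d gives steadily: about 5 mm at ~2.5 N, so it's the unlocked one. I'll tilt the tool 25° so its body clears the rising far edge, and plan the push path.

```bash
cat > plan.py <<'E'
from h import *
def tcp(th,r=.024,t=25,over=0.):
    n=np.array([-np.sin(th),np.cos(th)]);p=r*np.array([-np.cos(th),-np.sin(th)])+(.003-over)*n
    a=np.deg2rad(t);p=p-.0095*np.array([np.cos(a),np.sin(a)])
    return box(p[0],.195,.077+p[1])
E
python3 - <<'E'
from plan import *
mv(box(-.032,.195,.090),Rt(25))
for th in(.2,.6,1,1.3,1.5):print(th,(tobox(tcp(th))*1e3).round(1))
E
```

```text
t 10.05 box [-31.3 193.7  75.8] F [-1.5  1.   2.5] w 0.001
linear [-0.0007 -0.0142  0.0013] rot [ -0.11   0.08 -24.83]
0.2 [-32.7 195.   71.2]
0.6 [-30.1 195.   61.9]
1 [-24.1 195.   54.4]
1.3 [-17.9 195.   50.7]
1.5 [-13.3 195.   49.3]
```

Call:
play_rows(
  increments=[
    {"linear":[0,-0.014,0.0013],"rotation":[0,0,0],"claw":1},
    {"linear":[-0.001,-0.014,0.0013],"rotation":[0,0,-9],"claw":1},
    {"linear":[-0.001,-0.014,0.0013],"rotation":[0,0,-18],"claw":1},
    {"linear":[-0.001,-0.014,0.0013],"rotation":[0,0,-24.8],"claw":1},
    {"linear":[-0.001,-0.014,0.0013],"rotation":[0,0,-24.8],"claw":1},
  ],
)

```text
t: 10.68
eef_pos: [0.5802, 0.1723, 0.1227]
ee_rot: [-1.563, -0.351, -0.187]
force: [0.5, 0.4, 0.4]
width: 0.0009
```

```bash
python3 - <<'E'
from plan import *
p,d=eyes.grab_frame('scene');cv2.imwrite('pics/s2.png',p)
for th in(.15,.3,.45,.6,.8,1,1.2,1.35,1.5):mv(tcp(th,over=.001),Rt(25))
E
```

```text
t 10.72 box [-12.1 186.7 122.1] F [-0.3 -0.5 -0. ] w 0.0
linear [-0.0364  0.0408  0.0085] rot [-1.04  1.37 -4.96]
t 10.72 box [-12.1 186.7 122.1] F [-0.3 -0.5 -0. ] w 0.0
linear [-0.0372  0.0443  0.0084] rot [-1.04  1.37 -4.96]
t 10.72 box [-12.1 186.7 122.1] F [-0.3 -0.5 -0. ] w 0.0
linear [-0.0374  0.0479  0.0084] rot [-1.04  1.37 -4.96]
t 10.72 box [-12.1 186.7 122.1] F [-0.3 -0.5 -0. ] w 0.0
linear [-0.0371  0.0515  0.0083] rot [-1.04  1.37 -4.96]
t 10.72 box [-12.1 186.7 122.1] F [-0.3 -0.5 -0. ] w 0.0
linear [-0.0358  0.0561  0.0082] rot [-1.04  1.37 -4.96]
t 10.72 box [-12.1 186.7 122.1] F [-0.3 -0.5 -0. ] w 0.0
linear [-0.0336  0.0604  0.0081] rot [-1.04  1.37 -4.96]
t 10.72 box [-12.1 186.7 122.1] F [-0.3 -0.5 -0. ] w 0.0
linear [-0.0307  0.0642  0.0079] rot [-1.04  1.37 -4.96]
t 10.72 box [-12.1 186.7 122.1] F [-0.3 -0.5 -0. ] w 0.0
linear [-0.028   0.0666  0.0078] rot [-1.04  1.37 -4.96]
t 10.72 box [-12.1 186.7 122.1] F [-0.3 -0.5 -0. ] w 0.0
linear [-0.025   0.0686  0.0077] rot [-1.04  1.37 -4.96]
```

View pics/s2.png

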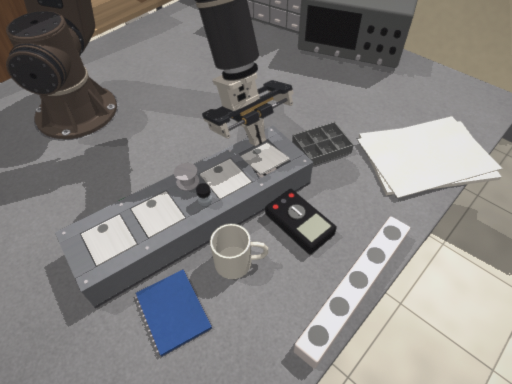

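The arm came up 33 mm high and short of the tilt. I'll check whether it's lagging or at a joint limit.

```bash
python3 -c "
from h import *
s=readout.get_state();print(s['q'].round(3),s['qd'].round(2))"
```

```text
[ 0.725  0.18  -0.776  0.63  -0.47  -3.03 ] [ 0.    0.03  0.03 -0.03 -0.   -0.01]
```

Call:
play_rows(
  increments=[
    {"linear":[-0.02,0.01,0.004],"rotation":[0,0,-3],"claw":1},
    {"linear":[-0.02,0.015,0.008],"rotation":[0,0,-4],"claw":1},
  ],
)

```text
t: 10.98
eef_pos: [0.581, 0.1745, 0.1238]
ee_rot: [-1.558, -0.358, -0.172]
force: [-0.5, 0.4, -0.5]
width: 0.0007
```

```bash
python3 -c "
from plan import *
s=readout.get_state();print(s['q'].round(3),s['qd'].round(2))
mv(tcp(.3),Rt(25))
"
```

```text
[ 0.722  0.174 -0.787  0.65  -0.454 -3.03 ] [-0.04  0.06  0.05  0.08  0.04  0.  ]
t 10.97 box [-12.1 188.8 123.8] F [-0.5  0.4 -0.5] w 0.001
linear [-0.0381  0.0446  0.0065] rot [-1.68  2.3  -4.51]
```

q6 is at its limit (-3.03), so I'll use a smaller 13° tilt. With a smaller lever arm near the end, the body still clears.

```bash
python3 -c "
from plan import *
mv(box(-.032,.195,.10),Rt(13))
"
```

```text
t 10.97 box [-12.1 188.8 123.8] F [-0.5  0.4 -0.5] w 0.001
linear [-0.0268  0.0155  0.0068] rot [-1.44  2.47  7.49]
```

Call:
play_rows(
  increments=[
    {"linear":[-0.013,0.0,0.003],"rotation":[-0.7,1.2,3.7],"claw":1},
    {"linear":[-0.0268,0.005,0.0068],"rotation":[-1.44,2.5,7.5],"claw":1},
    {"linear":[-0.0268,0.0155,0.0068],"rotation":[-1.44,2.5,7.5],"claw":1},
    {"linear":[-0.0268,0.0155,0.0068],"rotation":[-1.44,2.5,7.5],"claw":1},
  ],
)

```text
t: 11.48
eef_pos: [0.5627, 0.184, 0.0985]
ee_rot: [-1.573, -0.226, -0.217]
force: [-0.1, -0.7, -0.0]
width: 0.0004
```

```bash
python3 -c "
from plan import *
s=readout.get_state();print(s['q'].round(3))
for th,r in((0.1,.022),(.3,.022),(.5,.022),(.7,.021),(.9,.020)):
  print(th,(tobox(tcp(th,r,13))*1e3).round(1));mv(tcp(th,r,13),Rt(13))
"
```

```text
[ 0.754  0.241 -0.638  0.341 -0.591 -2.817]
0.1 [-31.4 195.   75.7]
t 11.47 box [-31.9 194.2  98.5] F [-0.1 -0.7 -0. ] w 0.0
linear [-0.0046  0.0224  0.0009] rot [ 0.13 -0.01 -0.02]
0.3 [-31.2 195.   71.2]
t 11.47 box [-31.9 194.2  98.5] F [-0.1 -0.7 -0. ] w 0.0
linear [-0.0054  0.0267  0.0009] rot [ 0.13 -0.01 -0.02]
0.5 [-30.  195.   66.9]
t 11.47 box [-31.9 194.2  98.5] F [-0.1 -0.7 -0. ] w 0.0
linear [-0.0052  0.0312  0.0009] rot [ 0.13 -0.01 -0.02]
0.7 [-27.3 195.   63.6]
t 11.47 box [-31.9 194.2  98.5] F [-0.1 -0.7 -0. ] w 0.0
linear [-0.0033  0.035   0.0009] rot [ 0.13 -0.01 -0.02]
0.9 [-24.  195.   61.1]
t 11.47 box [-31.9 194.2  98.5] F [-0.1 -0.7 -0. ] w 0.0
linear [-0.0007  0.0383  0.0009] rot [ 0.13 -0.01 -0.02]
```

The pose was reached exactly. Starting the push along the path.

Call:
play_rows(
  increments=[
    {"linear":[-0.0046,0.018,0.001],"rotation":[0,0,0],"claw":1},
    {"linear":[-0.005,0.0225,0.001],"rotation":[0,0,0],"claw":1},
    {"linear":[-0.0054,0.0267,0.001],"rotation":[0,0,0],"claw":1},
    {"linear":[-0.0053,0.029,0.001],"rotation":[0,0,0],"claw":1},
    {"linear":[-0.0052,0.0312,0.001],"rotation":[0,0,0],"claw":1},
  ],
)

```text
t: 12.1
eef_pos: [0.5647, 0.184, 0.0671]
ee_rot: [-1.573, -0.227, -0.217]
force: [-3.6, -2.9, 3.1]
width: 0.0006
```

```bash
python3 -c "
from plan import *
s=readout.get_state();print(s['q'].round(3))
for th,r in((.5,.022),(.7,.022),(.9,.021),(1.1,.020),(1.3,.019)):
  print(th,(tobox(tcp(th,r,13))*1e3).round(1));mv(tcp(th,r,13,over=.001),Rt(13))
"
```

```text
[ 0.745  0.285 -0.684  0.394 -0.505 -2.869]
0.5 [-30.  195.   66.9]
t 12.1 box [-30.  194.6  67.1] F [-3.6 -2.9  3.1] w 0.001
linear [0.0002 0.0011 0.0004] rot [ 0.15 -0.03 -0.02]
0.7 [-28. 195.  63.]
t 12.1 box [-30.  194.6  67.1] F [-3.6 -2.9  3.1] w 0.001
linear [0.0015 0.0054 0.0004] rot [ 0.15 -0.03 -0.02]
0.9 [-24.7 195.   60.3]
t 12.1 box [-30.  194.6  67.1] F [-3.6 -2.9  3.1] w 0.001
linear [0.0043 0.0087 0.0004] rot [ 0.15 -0.03 -0.02]
1.1 [-21.  195.   58.4]
t 12.1 box [-30.  194.6  67.1] F [-3.6 -2.9  3.1] w 0.001
linear [0.0076 0.0112 0.0004] rot [ 0.15 -0.03 -0.02]
1.3 [-17.2 195.   57.4]
t 12.1 box [-30.  194.6  67.1] F [-3.6 -2.9  3.1] w 0.001
linear [0.0111 0.0129 0.0004] rot [ 0.15 -0.03 -0.02]
```

Call:
play_rows(
  increments=[
    {"linear":[0.0015,0.0054,0],"rotation":[0,0,0],"claw":1},
    {"linear":[0.003,0.007,0],"rotation":[0,0,0],"claw":1},
    {"linear":[0.0043,0.0087,0],"rotation":[0,0,0],"claw":1},
    {"linear":[0.0043,0.0087,0],"rotation":[0,0,0],"claw":1},
  ],
)

```text
t: 12.6
eef_pos: [0.5706, 0.1827, 0.0593]
ee_rot: [-1.574, -0.226, -0.217]
force: [-3.0, -0.4, -1.0]
width: 0.0001
```

```bash
python3 -c "
from plan import *
p,d=eyes.grab_frame('scene');cv2.imwrite('pics/s3.png',cv2.resize(p[60:220,160:360],None,fx=3,fy=3))
s=readout.get_state();print(s['q'].round(3))
for th,r in((.9,.021),(1.1,.020),(1.3,.019),(1.5,.018)):
  print(th,(tobox(tcp(th,r,13))*1e3).round(1));mv(tcp(th,r,13,over=.001),Rt(13))
"
```

```text
[ 0.733  0.303 -0.684  0.405 -0.487 -2.87 ]
0.9 [-24.7 195.   60.3]
t 12.65 box [-23.9 194.7  59.4] F [-3.3  0.2  0.5] w 0.001
linear [ 0.0001 -0.0002  0.0003] rot [ 0.15 -0.02 -0.03]
1.1 [-21.  195.   58.4]
t 12.65 box [-23.9 194.7  59.4] F [-3.3  0.2  0.5] w 0.001
linear [0.0034 0.0023 0.0003] rot [ 0.15 -0.02 -0.03]
1.3 [-17.2 195.   57.4]
t 12.65 box [-23.9 194.7  59.4] F [-3.3  0.2  0.5] w 0.001
linear [0.007  0.004  0.0003] rot [ 0.15 -0.02 -0.03]
1.5 [-13.5 195.   57.1]
t 12.65 box [-23.9 194.7  59.4] F [-3.3  0.2  0.5] w 0.001
linear [0.0106 0.0049 0.0003] rot [ 0.15 -0.02 -0.03]
```

View pics/s3.png

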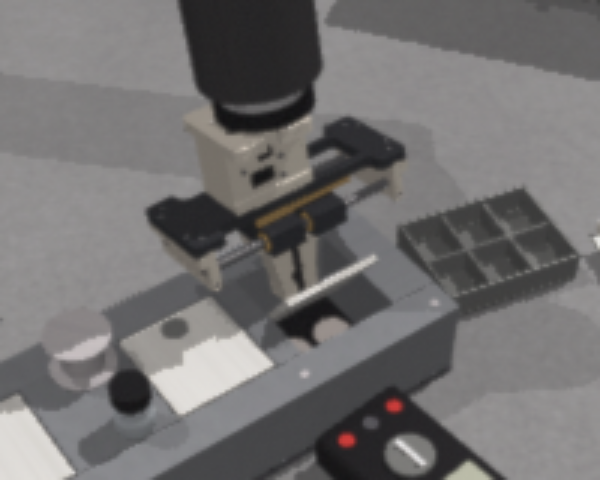

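Cover d stands well open (edge near (335,282) in the crop) and the gripper body is clear above it. I'll keep pushing to the stop.

Call:
play_rows(
  increments=[
    {"linear":[0.002,0.0012,0],"rotation":[0,0,0],"claw":1},
    {"linear":[0.0035,0.0023,0],"rotation":[0,0,0],"claw":1},
    {"linear":[0.005,0.003,0],"rotation":[0,0,0],"claw":1},
    {"linear":[0.007,0.0035,0],"rotation":[0,0,0],"claw":1},
    {"linear":[0.007,0.0035,0],"rotation":[0,0,0],"claw":1},
  ],
)

```text
t: 13.28
eef_pos: [0.5778, 0.1811, 0.0572]
ee_rot: [-1.574, -0.226, -0.217]
force: [-4.4, 0.8, -2.3]
width: 0.0005
```

Call:
play_rows(
  increments=[
    {"linear":[0.0015,0.0004,0],"rotation":[0,0,0],"claw":1},
    {"linear":[0.0025,0.0006,0],"rotation":[0,0,0],"claw":1},
  ],
)

```text
t: 13.52
eef_pos: [0.5799, 0.1805, 0.0567]
ee_rot: [-1.574, -0.225, -0.217]
force: [-5.8, 2.8, -4.2]
width: 0.0001
```

```bash
python3 -c "
from plan import *
p,d=eyes.grab_frame('scene');cv2.imwrite('pics/s4.png',cv2.resize(p[60:220,160:360],None,fx=3,fy=3))
for th,r in((1.3,.019),(1.5,.018)):
  mv(tcp(th,r,13,over=.001),Rt(13))
"
```

```text
t 13.57 box [-14.4 194.5  56.7] F [-3.4  1.3 -2.9] w 0.0
linear [-0.0018 -0.0008  0.0005] rot [ 0.19 -0.01 -0.1 ]
t 13.57 box [-14.4 194.5  56.7] F [-3.4  1.3 -2.9] w 0.0
linear [0.0019 0.0001 0.0005] rot [ 0.19 -0.01 -0.1 ]
```

View pics/s4.png

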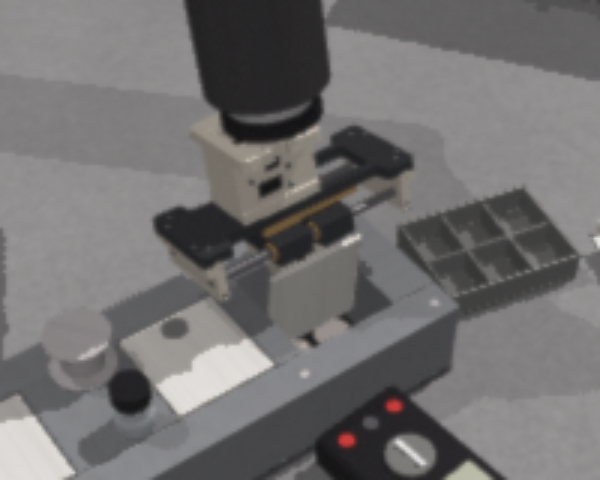

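The cover is nearly upright now, at around 1.4 rad. A couple more small pushes should bring it to the stop.

Call:
play_rows(
  increments=[
    {"linear":[0.001,0.0001,0],"rotation":[0,0,0],"claw":1},
    {"linear":[0.0015,0.0002,0],"rotation":[0,0,0],"claw":1},
  ],
)

```text
t: 13.82
eef_pos: [0.5803, 0.1804, 0.0565]
ee_rot: [-1.574, -0.224, -0.216]
force: [-18.4, 5.8, 5.0]
width: 0.0001
```

Call:
play_rows(
  increments=[
    {"linear":[0.001,0.0001,0],"rotation":[0,0,0],"claw":1},
    {"linear":[0.001,0.0001,0],"rotation":[0,0,0],"claw":1},
  ],
)

```text
t: 14.08
eef_pos: [0.5802, 0.1804, 0.0566]
ee_rot: [-1.575, -0.223, -0.216]
force: [-13.5, 5.0, 4.3]
width: 0.0003
```

The force rose to 13–18 N with no motion, so the cover is at its stop. I'm backing away from it, then drawing out along the fingers.

Call:
play_rows(
  increments=[
    {"linear":[-0.005,0,0],"rotation":[0,0,0],"claw":1},
    {"linear":[-0.009,-0.005,0],"rotation":[0,0,0],"claw":1},
    {"linear":[-0.009,-0.03,0],"rotation":[0,0,0],"claw":1},
    {"linear":[-0.009,-0.08,0],"rotation":[0,0,0],"claw":1},
    {"linear":[-0.03,-0.13,0],"rotation":[0,0,0],"claw":1},
  ],
)

```text
t: 14.7
eef_pos: [0.5242, 0.1939, 0.1788]
ee_rot: [-1.573, -0.224, -0.217]
force: [0.9, 1.6, 1.0]
width: 0.0002
```

Call:
play_rows(
  increments=[
    {"linear":[-0.04,-0.02,0],"rotation":[0,0,0],"claw":1},
    {"linear":[-0.07,-0.03,0],"rotation":[0,0,0],"claw":1},
    {"linear":[-0.07,-0.03,0],"rotation":[0,0,0],"claw":1},
  ],
)

```text
t: 15.08
eef_pos: [0.4502, 0.211, 0.1941]
ee_rot: [-1.57, -0.226, -0.215]
force: [0.2, 0.6, 1.2]
width: 0.0006
```

```bash
python3 -c "
from plan import *
s=readout.get_state();print(s['t'],s['force'].round(1),s['eef_pos'].round(3),s['qd'].round(2))
for n in('scene','top'):
  p,d=eyes.grab_frame(n);cv2.imwrite(f'pics/{n}5.png',p)
  m=np.full(d.shape,True);v,u=np.nonzero(d>0);P=unproj(n,np.c_[u,v],d[v,u])
  dd=P[:,:2]-C;c,sn=np.cos(YAW),np.sin(YAW);bx=c*dd[:,0]+sn*dd[:,1];by=-sn*dd[:,0]+c*dd[:,1]
  k=(abs(by-.195)<.035)&(abs(bx)<.05)&(P[:,2]>.085)&(P[:,2]<.14)
  print(n,k.sum());
  if k.sum()>20:
    f=np.polyfit(P[k,2]-.077,bx[k],1);print('angle',np.pi/2-np.arctan(f[0]),bx[k].min(),bx[k].max(),P[k,2].max())
"
```

```text
15.075 [0.2 0.6 1.2] [0.45  0.211 0.194] [-0.03  0.04  0.03  0.    0.02  0.03]
scene 292
angle 1.5553027492759595 -0.0011824863573915295 0.007678866772456182 0.12372324870853557
top 135
angle 1.4193150849955927 -0.004255554912905128 0.004603353580946171 0.12530089124306226
```

View pics/scene5.png

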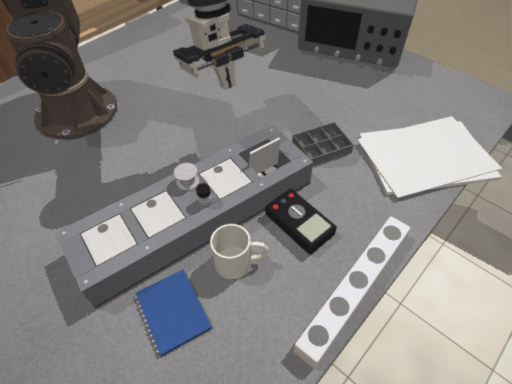

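View pics/top5.png

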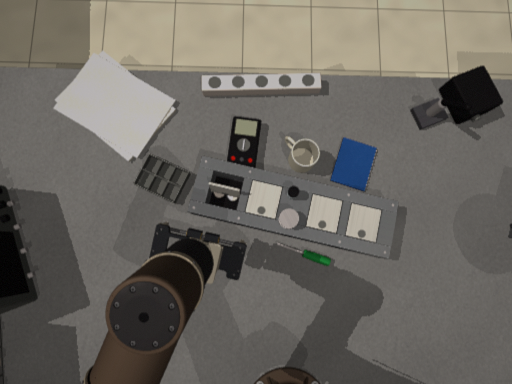

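Cover d stands upright at (265,155) in the scene view and as a thin line near (224,187) in the top view. The hand is clear, and the bystanders are at the same pixels as before. Handing in.

```bash
python3 -c "
from station import job,readout
job.job_done();print(readout.get_state()['t'])"
```

```text
the job is handed in; nothing more can be done
the job is handed in; nothing more can be done
```

Cover d was the unlocked one. It now stands open at its stop, nearly upright, and I handed the job in at about 15 s, well under the 51 s limit.

- **Finding it:** I pressed the finger marks in order with the shut fingertips. Covers a, b and c stiffened within about 1 mm, at about 13, 6 and 6 N. Cover d kept giving, about 5 mm at 2–3 N.
- **Opening it:** I pushed d open with the tool tilted 13°, until it stopped moving and the force rose to about 13–18 N. I then backed the hand off and drew it clear.
- **Last checks:** Depth readings put the cover at about 1.56 rad (scene camera) and 1.42 rad (top camera). They differ by 0.14 rad, but both fit the 1.5 stop. The wrist force was back to noise, about 1 N. By eye in the pictures, the loose things had not moved.

Two things went less than ideally. My first press on cover a peaked at 13 N, above the 10 N mentioned, so I pressed the others in smaller steps. A first try at a 25° tilt ran joint 6 to its range end in free air and lifted the tool a few centimetres, without any contact showing in the force.

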